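# Clamp a bisque box in the decorating jig

### The arm

A 7-joint arm with a two-finger parallel gripper is mounted at the origin on the work surface. World frame = base frame: x ahead of the robot, y to its left, z up, the work surface at z = 0. Lengths are in m, angles in rad, forces in N, time in s.
With the tool pointing down it reaches from about 0.4 to 0.85 m from the base axis. Payload 10.4 kg.
Tool frame: the origin (TCP) lies midway between the tips of the shut fingers; the grasp point (between the pads) lies 19 mm behind it; z points along the fingers, y is the line along which they close (so a half turn about z gives the same grasp; the last joint's range is limited). The gripper opens to 87 mm and grips with 3 to 60 N. Pads are 19 mm wide; open, the fingers measure 117 mm over their backs; the gripper's body (75 mm by 190 mm) begins 51 mm behind the grasp point.
Start: joints at [-1.149, 0.332, -0.065, 1.46, 0.022, 1.35, -0.088], TCP at [0.269, 0.564, 0.223] pointing down, gripper open.
Joint ranges: [-2.6, 2.6], [-0.5, 2.12], [-1.47, 1.34], [0.16, 2.42], [-1.27, 4.41], [0.06, 2.06], [-2.6, 2.6]. Speed limits (rad/s): [2.22, 2.22, 2.79, 2.79, 3.14, 3.14, 3.14].

### API

Orientations are given as a unit quaternion [x, y, z, w].
In Python, from bench import r gives the robot as it stands.
- The arm moves only by the tool carry_out, never from a script. Its argument "steps" is a list that holds one entry, the list of rows, each a list of 6 numbers: the shift along the tool's x, y, z in cm, then the turn, a rotation vector about the tool's x, y, z in rad. In form: [[[dx, dy, dz, wx, wy, wz], ...]]. A call has 1 to 20 rows; each row is the pose to reach, as a shift and turn from the pose commanded when the call began, along the tool's axes at that moment; what a row does not reach only later rows make up. A row lasts 1/12 s, in which the tool goes at most 41.7 mm and 7.16 degrees, less where a joint would pass 70% of its speed; a pose out of reach is approached as far as the arm can. A call with a gripper value outside its range is refused whole. "hand" is the closure, from -1 (fully open) to 1 (shut), set as the call begins (left out, the last holds). The fingers move at their own pace and stop on an object; "squeeze" is the grip in N (left out, the last holds). Time passes only in rows, so rows that repeat a pose let the fingers close. It gives the time, the measured TCP pose, the force, the opening and the grip force at its end, in the units of the state.
- r.read_state(): the state, without advancing time (a new reading comes with each control period).
- r.camera(name): name is "side" or "top" or "wrist"; returns the picture (384x512x3 uint8, red, green, blue); there is no depth.
- r.camera_params(name): a dict with "fx", "fy", "cx", "cy" (pixels), "D" ([k1, k2, p1, p2, k3] as OpenCV has them; the pictures are not rectified), "view" (4x4, takes a point from world to camera coordinates). Camera axes: x right, y up, looking along -z (the intrinsics and any distortion apply to the point x, -y, -z); pixel columns grow to the right and rows downward; lengths in m; the calibration is good to about 2 mm. A picture is of the moment at which its call begins: read the wrist's pose just before it. camera_params takes no time and is no camera call; for the wrist camera it gives the pose at the moment of the call.
- r.close_job(): hands the job in; it is judged then, once.
The state is a dict: "time": time; "joint_positions": joint angles; "joint_vel": joint speeds; "joint_torque": joint torques, N m; "ee_pos": TCP position; "eef_rot": TCP orientation; "ft_force": force on the tool from outside, world axes, zero at the start; "torque": the same for the moment, N m; "width": finger opening in m; "grip_force": force on a finger pad.
Only numpy, scipy, OpenCV 4.12 (cv2) and the standard library are available. Lean on these libraries where they do the work, as an engineer would, in place of code of your own. Each camera call takes 0.05 s, during which the arm holds its last target. There are 200 camera calls.

### The job

Take the oblong bisque box from the ware rack and lower it (do not drop it) foot-up into the nest of the metal jig, swinging the clamp back out of the way first. The jig's lift-out pad has been left partly raised, so press the box down until you feel it is fully home, and only then swing the clamp down shut over it and let go. Leave the other ware, the jug and the bottle where they are.

Things in the scene. Friction and masses are not known exactly. Their poses are not given: they have to be found in the camera images.
- long_box: The oblong box, plain white bisque, standing mouth-down, flat closed top: 68 mm along its x, 44 mm along its y, 36 mm high, about 0.16 kg (varies), rounded edges. Origin: centre of its underside, z up. It may be turned half round without difference. It starts in one of the rack's three bays, its x along the bay.
- rack: Fixed plywood ware rack. Board 150 (x) by 212 (y) by 10 mm thick; four battens on it, 50 mm long (x), 12 thick, at y = -99, -33, 33, 99 mm, tops 44 mm above the table: three bays 54 mm wide, both x ends open. The oblong box has about 5 mm to each batten, no room for fingers: it can only be taken by its two ends. Origin: centre of the underside, on the table.
- jig: Fixed aluminium jig, base plate x -65 to 85 mm, 100 mm wide (y), 16 mm thick. In the nest floor a plastic lift-out pad 30 x 22 mm starts 4 to 10 mm up. It slides stiffly, stays where left and bears the box, but pressing the box with about 6 N pushes it down until the box meets the rigid floor, its top then 52 mm above the table. Origin: nest centre, on the table.
- seat (a point): Centre of the nest's rigid floor, 16 mm above the table, axes as the jig's; the box is home with its origin here, its 68 mm along x. Round it: end cheeks (44 mm wide, inner faces x = +-36, outer 46 mm), corner guides (inner faces y = +-24, outer 32, |x| 20 to 34 mm), all up to 50 mm above the table, tops flared, 2 mm clearance. On each y side a 40 mm gap between guides takes a finger.
- clamp (a joint): Angle of the clamp arm: 0 = shut (arm level over the nest, pointing to the jig's -x), grows as the arm swings up and back; 1.57 = upright, stop at 1.9. Stiff hinge that stays where it is left; moving it takes 1 to 4 N at the cross-bar. Starts partly open, hanging over the nest.
- clamp_hinge (a point): Point on the clamp's hinge axis (which runs along the jig's y), 60 mm above the table and 60 mm to the jig's +x of the nest's centre, between two lugs that rise to 70 mm. The axes are the jig's.
- clamp_bar (a point): Centre of the clamp's round wooden cross-bar (handle), 14 mm thick and 110 mm long along the jig's y, 145 mm from the hinge axis at the end of the steel arm (18 mm wide, 10 mm thick). Its free halves reach 9 to 55 mm to either side of the arm and can be pinched from above while the bar turns between the fingers.
- square_box: Bystander in the rack: white bisque box, 44 x 44 mm, 36 mm high. Origin: centre of its underside.
- round_pot: Bystander in the rack: round white bisque pot, 44 mm across, 38 mm high. Origin: centre of its underside.
- jug: Bystander: white jug, 100 mm across, 150 mm high, stands on the far side of the work. Origin: centre of its underside.
- squeeze_bottle: Bystander: white squeeze bottle, 44 mm across, 115 mm high, stands beside the jug. Origin: centre of its underside.
Things that resemble listed ones, but are neither listed nor needed, are in the scene too. What is shaped like the long_box but red is not meant.

How it is judged:
On the way, in this order (a step that is already met when the one before it is completed fails the run):
1. the oblong box sits fully down in the nest while the clamp is still open (horizontal distance between long_box and seat below 0.005 m and z of long_box in the frame of seat below 0.0018 m and angle between long_box's own z axis and vertical below 0.06 rad and value of joint clamp above 0.5 rad), for 0.2 s.
2. the clamp is shut over it (value of joint clamp below 0.07 rad), for 0.2 s.
At the end, for the whole second after the job is handed in: The oblong box rests upright in the nest, centred within 5 mm and 0.12 rad, its underside less than 1.8 mm above the rigid floor; the clamp is shut (below 0.07 rad); the square box, round pot, jug and bottle are within 25 mm of where they began (horizontal distance between long_box and seat below 0.005 m and z of long_box in the frame of seat below 0.0018 m and angle between long_box's own z axis and vertical below 0.06 rad and angle between the x axis of long_box and the x axis of seat, either way round below 0.12 rad and value of joint clamp below 0.07 rad and linear speed of long_box below 0.02 m/s and distance of each of square_box, round_pot, jug, squeeze_bottle from where it was at the start of the episode below 0.025 m); the robot touches nothing.
It fails at once if the clamp swung down onto a box in the nest that is not fully home (value of joint clamp below 0.35 rad and horizontal distance between long_box and seat below 0.03 m and z of long_box in the frame of seat above 0.0025 m).
It fails at once if the box dropped into the nest (horizontal distance between long_box and seat below 0.02 m and z of long_box in the frame of seat below 0.06 m and linear speed of long_box above 0.4 m/s and contact force between the fingers and long_box below 0.1 N).
It fails at once if other ware, jug or bottle shifted or knocked over (distance of any of square_box, round_pot, jug, squeeze_bottle from where it was at the start of the episode above 0.03 m or angle between any of jug, squeeze_bottle's own z axis and vertical above 0.3 rad).
It also fails if it takes over 72 s, if anything falls off the work surface, if the arm or the gripper's body presses on something with over 40 N, if the wrist force passes 120 N, or if a joint passes its speed limit or range.

## Working session

There is one attempt and no reset: what is moved stays moved. The work goes in short steps, Python scripts to look and compute and a tool call to move; the robot and the scene stay as the last step left them, time stands still between calls to the robot, and variables do not carry over. Pictures are saved under pics/ and viewed, at most 10 in all, crops included, and the job is handed in when it is done.

Besides the shell and the picture viewer there is one more tool, called after ">>>" as name([rows], argument=value, ...), one row to a line, values as JSON. carry_out: Moves the arm, as the interface text tells. Its arguments: {"type":"object","properties":{"steps":{"type":"array","items":{"type":"array","items":{"type":"array","items":{"type":"number"}}}},"hand":{"type":"number"},"squeeze":{"type":"number"}},"required":["steps"]}

```bash
mkdir -p pics
python3 - <<'E'
from bench import r
import cv2,numpy as np
s=r.read_state();print({k:np.round(v,4).tolist() for k,v in s.items()})
for n in("top","side"):
    im=r.camera(n);cv2.imwrite(f"pics/{n}0.png",im[:,:,::-1])
    p=r.camera_params(n);print(n,p)
E
```

```text
{'time': 0.0, 'joint_positions': [-1.1486, 0.3329, -0.0647, 1.4609, 0.0216, 1.3499, -0.0885], 'joint_vel': [-0.0003, 0.0003, 0.0024, 0.0001, -0.0002, 0.0019, 0.0014], 'joint_torque': [0.0004, -62.3264, 0.0251, -38.9901, -0.0612, 0.0397, 0.0002], 'ee_pos': [0.2687, 0.5638, 0.2217], 'eef_rot': [0.2205, 0.9754, -0.0007, -0.0001], 'ft_force': [-0.0184, -0.4765, 0.6859], 'torque': [0.0078, -0.0724, 0.0011], 'grip_force': 0.0, 'width': 0.0872}
top {'fx': 374.35226181199835, 'fy': 374.35226181199835, 'cx': 255.51449778282662, 'cy': 188.21698388695526, 'D': array([-0.08574138,  0.        ,  0.        ,  0.        ,  0.        ]), 'view': array([[-0.0126948 , -0.99936156,  0.03339624, -0.02089818],
       [ 0.99707063, -0.01013224,  0.07581221, -0.57028462],
       [-0.07542543,  0.03426083,  0.99656269, -0.83108229],
       [ 0.        ,  0.        ,  0.        ,  1.        ]])}
side {'fx': 467.13654747480365, 'fy': 467.13654747480365, 'cx': 252.24517242334042, 'cy': 190.28552252956467, 'D': array([-0.04984513,  0.        ,  0.        ,  0.        ,  0.        ]), 'view': array([[ 0.98461178, -0.17468155,  0.00509843, -0.55548342],
       [ 0.11824824,  0.68743331,  0.71655621, -0.11170682],
       [-0.12867398, -0.70492681,  0.69751072, -0.87913662],
       [ 0.        ,  0.        ,  0.        ,  1.        ]])}
```

View pics/top0.png

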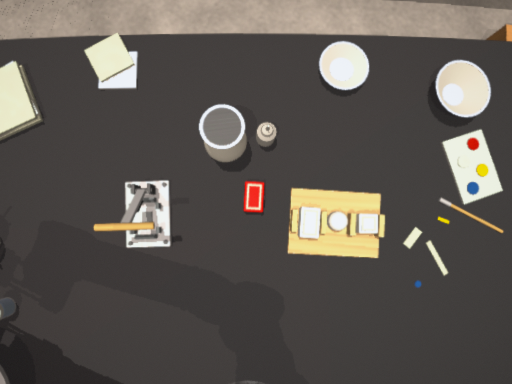

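View pics/side0.png

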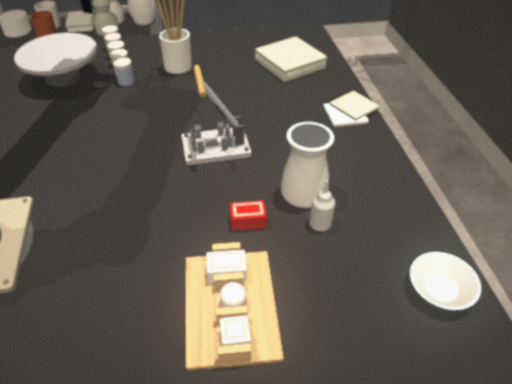

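The top view shows candidates for the long box. The left bay (310,223) is white and longer along the bay, the right bay (368,224) is the square one, and the red box at (254,197) is excluded. The round pot is at (338,222). The jig is at (148,213), with its clamp bar at (124,227). I'll check this in one enlarged crop of the rack and jig.

Run:
```python
import cv2,numpy as np
im=cv2.imread("pics/top0.png")
a=cv2.resize(im[180:265,282:390],None,fx=7,fy=7,interpolation=cv2.INTER_CUBIC)
cv2.imwrite("pics/rack.png",a)
b=cv2.resize(im[170:256,88:182],None,fx=7,fy=7,interpolation=cv2.INTER_CUBIC)
b=cv2.convertScaleAbs(b,alpha=1.3)
cv2.imwrite("pics/jig.png",b)
print(a.shape,b.shape)
```

```text
(595, 756, 3) (602, 658, 3)
```

View pics/rack.png

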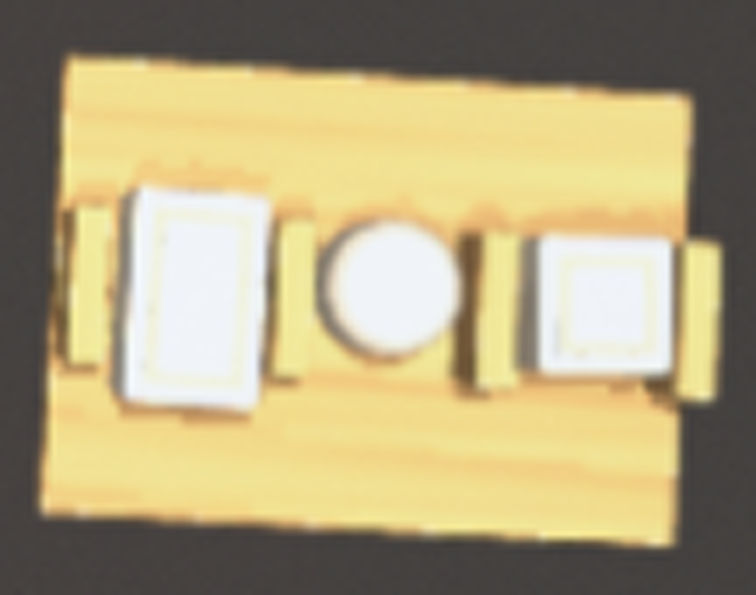

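View pics/jig.png

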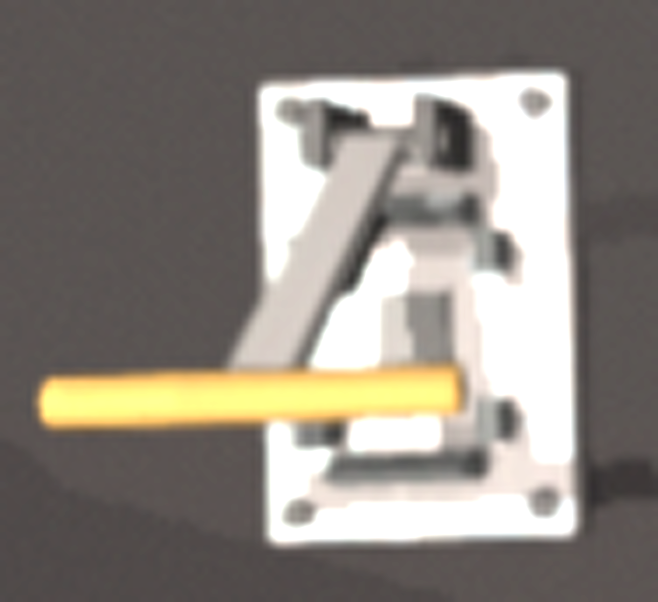

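The crop confirms it: the left-bay box is oblong, with corners (138,188), (270,200), (255,410) and (122,402) in the crop. The jig plate corners are (260,85), (567,75), (575,537) and (270,543). The bar runs from (42,402) to (460,388), with the hinge at the top (+x).

```bash
cat > h.py <<'E'
import numpy as np,cv2,json
from scipy.spatial.transform import Rotation as R
from bench import r
def ray(n,uv,p=None):
    p=p or r.camera_params(n);K=np.array([[p['fx'],0,p['cx']],[0,p['fy'],p['cy']],[0,0,1]])
    q=cv2.undistortPoints(np.array(uv,float).reshape(-1,1,2),K,p['D']).reshape(-1,2)
    V=p['view'];d=np.c_[q[:,0],-q[:,1],-np.ones(len(q))]@V[:3,:3]
    return -V[:3,:3].T@V[:3,3],d
def atz(n,uv,z,p=None):
    c,d=ray(n,uv,p);return c+d*((z-c[2])/d[:,2])[:,None]
def go(pos,yaw=None,tilt=0):
    """print shift/turn to a TCP target; yaw = world direction of tool y (mod pi)"""
    s=r.read_state();Rc=R.from_quat(s['eef_rot']);m=Rc.as_matrix()
    d=m.T@(np.array(pos)-s['ee_pos'])*100
    w=np.zeros(3)
    if yaw is not None:
        c=[]
        for k in(0,np.pi):
            y=np.array([np.cos(yaw+k),np.sin(yaw+k),0]);z=np.array([0,0,-1.])
            c.append((Rc.inv()*R.from_matrix(np.c_[np.cross(y,z),y,z])).as_rotvec())
        w=min(c,key=np.linalg.norm)
    print('shift cm',d.round(2),'turn',w.round(3),'pos',s['ee_pos'].round(4))
E
python3 - <<'E'
from h import *
f=lambda L,o:[((u+.5)/7-.5+o[0],(v+.5)/7-.5+o[1]) for u,v in L]
def show(n,P):
    print(n,'c',P.mean(0).round(4),'edges',[round(float(np.linalg.norm(P[i]-P[i-1])),4) for i in range(4)])
    a=P[0]-P[3]+P[1]-P[2];print('  xdir yaw',np.arctan2(a[1],a[0]).round(4))
ro=(282,180);jo=(88,170)
show('box',atz('top',f([(138,188),(270,200),(255,410),(122,402)],ro),.046))
show('rack',atz('top',f([(67,57),(690,95),(675,545),(42,513)],ro),.01))
J=atz('top',f([(260,85),(567,75),(575,537),(270,543)],jo),.016)
show('jig',J)
a=J[0]-J[3]+J[1]-J[2];y=np.arctan2(a[1],a[0]);X=np.array([np.cos(y),np.sin(y),0]);Y=np.array([-X[1],X[0],0])
o=J.mean(0)-.01*X;print('nest',o.round(4))
h=o+.06*X;h[2]=.06
B=f([(42,402),(460,388)],jo)
# bar centre: choose angle so that bar lies in jig
best=[]
for t in np.arange(.1,1.6,.01):
    z=.06+.145*np.sin(t);P=atz('top',B,z);m=P.mean(0)
    best.append((abs((m-h)@X+.145*np.cos(t)),t,z,(m-o)@X,(m-o)@Y,np.linalg.norm(P[0]-P[1]),m))
for b in sorted(best,key=lambda b:b[0])[:3]:print(b)
p=r.camera_params('top');print('cam',(-p['view'][:3,:3].T@p['view'][:3,3]))
E
```

```text
box c [ 0.491  -0.1456  0.046 ] edges [0.0677, 0.0424, 0.0666, 0.0424]
  xdir yaw -0.0952
rack c [ 0.4888 -0.2109  0.01  ] edges [0.1502, 0.2117, 0.1505, 0.2127]
  xdir yaw -0.0701
jig c [0.5147 0.2201 0.016 ] edges [0.1493, 0.1012, 0.1502, 0.0994]
  xdir yaw 0.0254
nest [0.5048 0.2199 0.016 ]
(np.float64(0.0004938390976469836), np.float64(1.0399999999999996), np.float64(0.18504861295028402), np.float64(-0.013895776396399911), np.float64(0.0013441697698973565), np.float64(0.11043468184056648), array([0.49082571, 0.22088718, 0.18504861]))
(np.float64(0.0007429646254392824), np.float64(1.0299999999999996), np.float64(0.18430835343234744), np.float64(-0.0139057678952043), np.float64(0.0015805224231155695), np.float64(0.11055365899157803), array([0.49080972, 0.2211232 , 0.18430835]))
(np.float64(0.001738151733651716), np.float64(1.0499999999999996), np.float64(0.18577636771113243), np.float64(-0.013885953677952194), np.float64(0.0011118096793467564), np.float64(0.11031771449873183), array([0.49084143, 0.22065515, 0.18577637]))
cam [0.50566401 0.00181046 0.87215806]
```

The measured sizes match the spec: box 67x42, rack 150x212, plate 150x100 and bar 110 mm. The clamp is at about 1.04 rad, with the bar centre near (0.491, 0.221, 0.185). I'll open the clamp first.

Run:
```python
from h import *
go((.490,.253,.26),.0254)
```

```text
shift cm [-33.35 -18.55  -3.79] turn [-1.000e-03  1.000e-03  1.101e+00] pos [0.2688 0.5639 0.2219]
```

>>> carry_out([
  [[-5,-3,-3.8,0,0,0.12],[-10,-5.5,-3.8,0,0,0.24],[-13.5,-7.5,-3.8,0,0,0.36],[-17,-9.5,-3.8,0,0,0.48],[-20,-11.2,-3.8,0,0,0.6],[-23,-13,-3.8,0,0,0.72],[-26,-14.6,-3.8,0,0,0.84],[-29,-16.2,-3.8,0,0,0.96],[-31.5,-17.5,-3.8,0,0,1.05],[-33.3,-18.5,-3.8,0,0,1.1],[-33.3,-18.5,-3.8,0,0,1.1],[-33.3,-18.5,-3.8,0,0,1.1],[-33.3,-18.5,-3.8,0,0,1.1],[-33.3,-18.5,-3.8,0,0,1.1]],
], hand=-1)

```text
time: 1.27
ee_pos: [0.4889, 0.2557, 0.2603]
eef_rot: [0.696, 0.718, -0.0, -0.0]
ft_force: [-0.4, 0.2, 0.6]
width: 0.087
grip_force: 0.0
```

Run:
```python
from h import *
go((.490,.253,.166),.0254)
p=r.camera_params('wrist');im=r.camera('wrist');cv2.imwrite('pics/w1.png',im[:,:,::-1])
print(R.from_quat(r.read_state()['eef_rot']).as_matrix().round(3))
np.save('w1.npy',p,allow_pickle=True)
```

```text
shift cm [-0.28  0.11  9.43] turn [-0.001 -0.     0.004] pos [0.4889 0.2557 0.2603]
[[-0.03   1.    -0.001]
 [ 1.     0.03   0.   ]
 [ 0.    -0.001 -1.   ]]
```

View pics/w1.png

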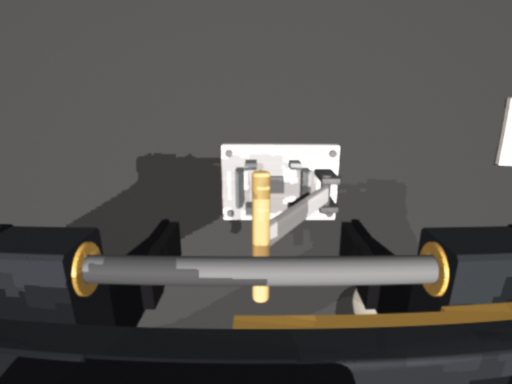

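The wrist view shows the bar (261,235) centred between the open fingers, and the plate is at (280,182). I'll descend and pinch.

>>> carry_out([
  [[-0.3,0.1,3,0,0,0],[-0.3,0.1,6,0,0,0],[-0.3,0.1,8,0,0,0],[-0.3,0.1,9.4,0,0,0],[-0.3,0.1,9.4,0,0,0],[-0.3,0.1,9.4,0,0,0]],
])

```text
time: 1.82
ee_pos: [0.4903, 0.2517, 0.1664]
eef_rot: [0.697, 0.717, -0.001, -0.0]
ft_force: [0.5, 0.6, 0.0]
width: 0.0873
grip_force: 0.0
```

>>> carry_out([
  [[0,0,0,0,0,0],[0,0,0,0,0,0],[0,0,0,0,0,0],[0,0,0,0,0,0],[0,0,0,0,0,0],[0,0,0,0,0,0],[0,0,0,0,0,0],[0,0,0,0,0,0]],
], hand=1, squeeze=8)

```text
time: 2.48
ee_pos: [0.491, 0.2509, 0.1666]
eef_rot: [0.698, 0.716, 0.0, -0.0]
ft_force: [-0.8, -0.9, 0.2]
width: 0.0413
grip_force: 0.0
```

Run:
```python
from h import *
s=r.read_state();m=R.from_quat(s['eef_rot']).as_matrix();print(s['ee_pos'],s['width'],s['ft_force'])
X=np.array([np.cos(.0254),np.sin(.0254),0])
t0=1.04
P=lambda t:-.145*np.cos(t)*X+[0,0,.145*np.sin(t)]
for t in np.linspace(t0,1.85,13)[1:]:print(round(t,2),(m.T@(P(t)-P(t0))*100).round(1))
```

```text
[0.49099707 0.25094267 0.16657871] 0.04130334641902451 [-0.82250413 -0.94110115  0.19088221]
1.11 [-0.   0.9 -0.5]
1.18 [-0.   1.7 -0.9]
1.24 [-0.   2.7 -1.2]
1.31 [-0.   3.6 -1.5]
1.38 [-0.   4.6 -1.7]
1.44 [-0.   5.5 -1.9]
1.51 [-0.   6.5 -2. ]
1.58 [-0.   7.5 -2. ]
1.65 [-0.   8.5 -2. ]
1.72 [-0.   9.4 -1.8]
1.78 [-0.  10.4 -1.7]
1.85 [-0.  11.3 -1.4]
```

Fingers are still closing, so I'll wait a bit longer.

>>> carry_out([
  [[0,0,0,0,0,0],[0,0,0,0,0,0],[0,0,0,0,0,0],[0,0,0,0,0,0],[0,0,0,0,0,0],[0,0,0,0,0,0]],
])

```text
time: 2.98
ee_pos: [0.4905, 0.251, 0.1665]
eef_rot: [0.698, 0.716, -0.0, -0.0]
ft_force: [-3.9, -0.6, 3.3]
width: 0.0132
grip_force: 8.0
```

>>> carry_out([
  [[0,0.9,-0.5,0,0,0],[0,1.7,-0.9,0,0,0],[0,2.7,-1.2,0,0,0],[0,3.6,-1.5,0,0,0],[0,4.6,-1.7,0,0,0],[0,5.5,-1.9,0,0,0],[0,6.5,-2.0,0,0,0],[0,7.5,-2.0,0,0,0],[0,8.5,-2.0,0,0,0],[0,9.4,-1.8,0,0,0],[0,10.4,-1.7,0,0,0],[0,11.3,-1.4,0,0,0],[0,11.3,-1.4,0,0,0],[0,11.3,-1.4,0,0,0],[0,11.3,-1.4,0,0,0]],
])

```text
time: 4.23
ee_pos: [0.6044, 0.2539, 0.1807]
eef_rot: [0.698, 0.716, 0.001, 0.0]
ft_force: [2.9, 1.4, 1.1]
width: 0.0137
grip_force: 8.0
```

>>> carry_out([
  [[0,0,0,0,0,0],[0,0,0,0,0,0],[0,0,0,0,0,0],[0,0,0,0,0,0],[0,0,0,0,0,0],[0,0,-3,0,0,0],[0,0,-6,0,0,0],[0,0,-10,0,0,0],[0,0,-10,0,0,0],[0,0,-10,0,0,0]],
], hand=-1)

```text
time: 5.07
ee_pos: [0.6049, 0.2541, 0.2833]
eef_rot: [0.698, 0.716, 0.002, 0.001]
ft_force: [-0.1, -0.0, -0.4]
width: 0.0724
grip_force: 0.0
```

Run:
```python
from h import *
go((.491,-.1456,.16),-.085)
s=r.read_state();print(s['width'],s['joint_positions'].round(2) if hasattr(s['joint_positions'],'round') else s['joint_positions'])
```

```text
shift cm [-39.69 -12.47  12.19] turn [ 0.004 -0.002  0.111] pos [0.6049 0.2541 0.2833]
0.07239543618755909 [-0.69  0.38  0.32  1.29 -0.12  1.48 -0.36]
```

>>> carry_out([
  [[-4,-3,0,0,0,0],[-8,-5,0,0,0,0],[-12,-7,0,0,0,0.03],[-16,-9,0,0,0,0.06],[-20,-10.5,1,0,0,0.09],[-24,-12,3,0,0,0.11],[-28,-12.5,5,0,0,0.11],[-32,-12.5,7,0,0,0.11],[-36,-12.5,9,0,0,0.11],[-39.7,-12.5,11,0,0,0.11],[-39.7,-12.5,12.2,0,0,0.11],[-39.7,-12.5,12.2,0,0,0.11],[-39.7,-12.5,12.2,0,0,0.11],[-39.7,-12.5,12.2,0,0,0.11]],
])

```text
time: 6.23
ee_pos: [0.4891, -0.1454, 0.1581]
eef_rot: [0.736, 0.677, -0.0, -0.001]
ft_force: [0.3, 0.0, -0.3]
width: 0.0868
grip_force: 0.0
```

Run:
```python
from h import *
p=r.camera_params('wrist');im=r.camera('wrist');cv2.imwrite('pics/w2.png',im[:,:,::-1])
np.save('w2.npy',p,allow_pickle=True)
go((.491,-.1456,.022),-.085)
```

```text
shift cm [-0.06  0.15 13.66] turn [-0.    -0.     0.003] pos [ 0.4896 -0.1449  0.1586]
```

View pics/w2.png

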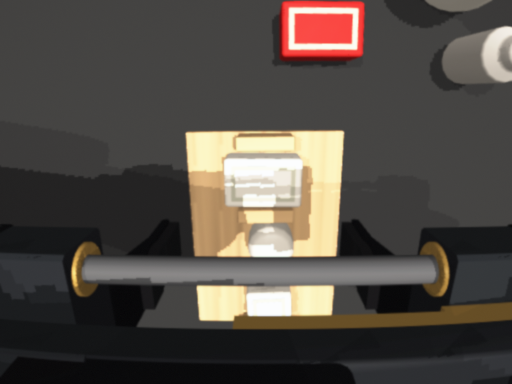

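The wrist view shows the oblong box at (263,180), with its far top edge running from (226,155) to (300,155). The pot is below it at (271,240), and the red box at (322,28) is not wanted. I'll check the box centre numerically.

Run:
```python
from h import *
p=np.load('w2.npy',allow_pickle=True).item()
P=atz('wrist',[(226,155),(300,155),(301,205),(225,205)],.046,p);print(P.round(4),P.mean(0))
c,_=ray('wrist',[(0,0)],p);print(c)
```

```text
[[ 0.4622 -0.1179  0.046 ]
 [ 0.5247 -0.1231  0.046 ]
 [ 0.5234 -0.1679  0.046 ]
 [ 0.4564 -0.1623  0.046 ]] [ 0.4916718  -0.14280196  0.046     ]
[ 0.49538575 -0.07136997  0.31970479]
```

>>> carry_out([
  [[0,0.15,4,0,0,0],[0,0.15,8,0,0,0],[0,0.15,11,0,0,0],[0,0.15,13,0,0,0],[0,0.15,14.1,0,0,0],[0,0.15,14.1,0,0,0],[0,0.15,14.1,0,0,0]],
])

```text
time: 6.87
ee_pos: [0.4916, -0.1457, 0.0184]
eef_rot: [0.736, 0.677, 0.0, 0.0]
ft_force: [-0.0, 0.2, 0.6]
width: 0.087
grip_force: 0.0
```

>>> carry_out([
  [[0,0,0,0,0,0],[0,0,0,0,0,0],[0,0,0,0,0,0],[0,0,0,0,0,0],[0,0,0,0,0,0],[0,0,0,0,0,0],[0,0,0,0,0,0],[0,0,0,0,0,0]],
], hand=1, squeeze=20)

```text
time: 7.53
ee_pos: [0.4914, -0.1463, 0.0183]
eef_rot: [0.736, 0.677, 0.001, 0.0]
ft_force: [-2.1, 1.9, 8.5]
width: 0.0678
grip_force: 20.0
```

>>> carry_out([
  [[0,0,-1,0,0,0],[0,0,-3,0,0,0],[0,0,-6,0,0,0],[0,0,-9,0,0,0],[0,0,-9,0,0,0],[0,0,-9,0,0,0]],
])

```text
time: 8.03
ee_pos: [0.4918, -0.1465, 0.1093]
eef_rot: [0.736, 0.677, 0.001, 0.001]
ft_force: [0.5, 0.3, -2.4]
width: 0.0678
grip_force: 20.0
```

Run:
```python
from h import *
go((.45,.09,.0095),.0254)
print(r.read_state()['width'],r.read_state()['ft_force'])
```

```text
shift cm [23.21 -6.19  9.98] turn [ 0.003 -0.    -0.109] pos [ 0.4918 -0.1465  0.1093]
0.06784725515953395 [ 0.46195128  0.25384397 -2.42855311]
```

>>> carry_out([
  [[3,-1,0,0,0,0],[6,-2,0,0,0,-0.04],[9.5,-3,0,0,0,-0.08],[13,-4,0,0,0,-0.11],[16.5,-5,0,0,0,-0.11],[20,-6.2,1,0,0,-0.11],[23.2,-6.2,3,0,0,-0.11],[23.2,-6.2,6,0,0,-0.11],[23.2,-6.2,8.5,0,0,-0.11],[23.2,-6.2,9.3,0,0,-0.11],[23.2,-6.2,9.7,0,0,-0.11],[23.2,-6.2,9.9,0,0,-0.11],[23.2,-6.2,9.9,0,0,-0.11],[23.2,-6.2,9.9,0,0,-0.11]],
])

```text
time: 9.2
ee_pos: [0.4494, 0.09, 0.0096]
eef_rot: [0.698, 0.716, 0.001, 0.0]
ft_force: [-0.3, 0.8, -1.6]
width: 0.0679
grip_force: 20.0
```

>>> carry_out([
  [[0,0,0.1,0,0,0],[0,0,0.15,0,0,0],[0,0,0.15,0,0,0],[0,0,0.15,0,0,0]],
])

```text
time: 9.53
ee_pos: [0.4494, 0.0902, 0.0083]
eef_rot: [0.698, 0.716, 0.001, 0.0]
ft_force: [-2.7, -0.9, 8.9]
width: 0.0678
grip_force: 20.0
```

>>> carry_out([
  [[0,0,0,0,0,0],[0,0,0,0,0,0],[0,0,0,0,0,0],[0,0,0,0,0,0],[0,0,0,0,0,0],[0,0,-4,0,0,0],[0,0,-8,0,0,0],[0,0,-8,0,0,0.12],[0,0,-8,0,0,0.24],[0,0,-8,0,0,0.36],[0,0,-8,0,0,0.48],[0,0,-8,0,0,0.6],[0,0,-8,0,0,0.72],[0,0,-8,0,0,0.84],[0,0,-8,0,0,0.96],[0,0,-8,0,0,1.08],[0,0,-8,0,0,1.2],[0,0,-8,0,0,1.32],[0,0,-8,0,0,1.44],[0,0,-8,0,0,1.57]],
], hand=-1)

```text
time: 11.2
ee_pos: [0.4485, 0.09, 0.087]
eef_rot: [1.0, 0.013, -0.0, -0.0]
ft_force: [-0.2, 0.6, 0.5]
width: 0.0871
grip_force: 0.0
```

Run:
```python
from h import *
print(r.read_state()['joint_positions'])
go((.4495,.09,.017),.0254+np.pi/2)
im=r.camera('top');cv2.imwrite('pics/t2.png',im[:,:,::-1])
```

```text
[-0.75617537  0.08880917  0.48140121  2.06909612 -0.04906668  0.9942918
 -1.79447261]
shift cm [0.1  0.01 7.  ] turn [-0.     0.     0.001] pos [0.4485 0.09   0.087 ]
```

View pics/t2.png

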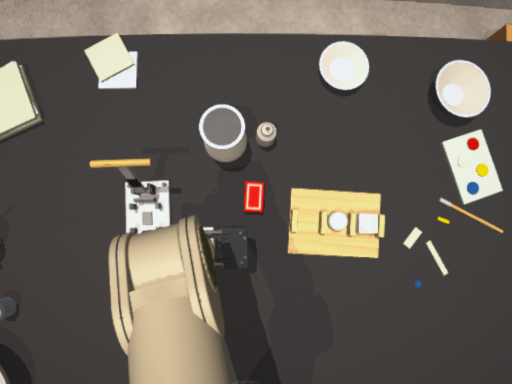

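The clamp is open, with its bar at (120,163), and the rack's left bay is empty. I'll regrasp by the long sides.

>>> carry_out([
  [[0.1,0,3,0,0,0],[0.1,0,6,0,0,0],[0.1,0,7.6,0,0,0],[0.1,0,7.6,0,0,0],[0.1,0,7.6,0,0,0]],
])

```text
time: 11.67
ee_pos: [0.4491, 0.0897, 0.0108]
eef_rot: [1.0, 0.017, -0.001, 0.001]
ft_force: [0.3, 0.3, -0.1]
width: 0.0874
grip_force: 0.0
```

>>> carry_out([
  [[0,0,0,0,0,0],[0,0,0,0,0,0],[0,0,0,0,0,0],[0,0,0,0,0,0],[0,0,0,0,0,0],[0,0,0,0,0,0],[0,0,0,0,0,0],[0,0,0,0,0,0],[0,0,0,0,0,0],[0,0,0,0,0,0],[0,0,0,0,0,0]],
], hand=1, squeeze=25)

```text
time: 12.58
ee_pos: [0.4495, 0.0902, 0.0111]
eef_rot: [1.0, 0.016, 0.0, -0.0]
ft_force: [-0.9, 0.6, 3.3]
width: 0.0438
grip_force: 25.0
```

>>> carry_out([
  [[0,0,-2,0,0,0],[0,0,-5,0,0,0],[0,0,-9,0,0,0],[0,0,-12,0,0,0],[0,0,-12,0,0,0],[0,0,-12,0,0,0]],
])

```text
time: 13.08
ee_pos: [0.4503, 0.0905, 0.1321]
eef_rot: [1.0, 0.016, 0.001, -0.001]
ft_force: [-0.4, 0.5, -3.2]
width: 0.0435
grip_force: 25.0
```

Run:
```python
from h import *
go((.5048,.2199,.13),.0254+np.pi/2)
print(r.read_state()['joint_positions'])
im=cv2.imread('pics/t2.png');b=cv2.resize(im[140:260,80:190],None,fx=5,fy=5,interpolation=cv2.INTER_CUBIC);cv2.imwrite('pics/jig2.png',cv2.convertScaleAbs(b,alpha=.9))
```

```text
shift cm [  5.86 -12.76   0.25] turn [-0.002 -0.003  0.007] pos [0.4503 0.0905 0.1321]
[-0.77511991  0.02494786  0.48959225  2.02113569 -0.0143509   1.09548802
 -1.8180074 ]
```

View pics/jig2.png

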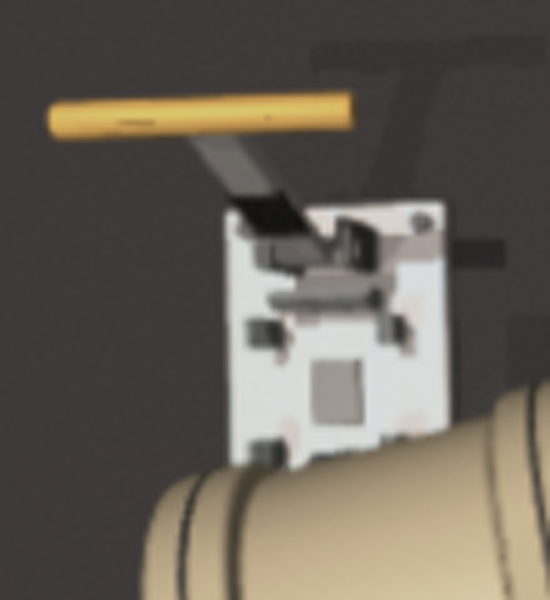

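The pad is visible at crop corners (312,362), (360,360), (364,422) and (314,424). I'll use it to check the nest centre.

Run:
```python
from h import *
f=lambda L:[((u+.5)/5-.5+80,(v+.5)/5-.5+140) for u,v in L]
P=atz('top',f([(312,362),(360,360),(364,422),(314,424)]),.023);print(P.round(4),P.mean(0).round(4))
print(atz('top',f([(227,211),(444,203)]),.016).round(4))
X=np.array([np.cos(.0254),np.sin(.0254)]);o=np.array([.5048,.2199]);Y=np.array([-X[1],X[0]])
print('exp TL,TR',o+.085*X+.05*Y,o+.085*X-.05*Y)
B=atz('top',f([(50,121),(352,110)]),.199);print('bar',B.round(4),B.mean(0).round(4))
```

```text
[[0.5186 0.2301 0.023 ]
 [0.5193 0.2083 0.023 ]
 [0.4914 0.2064 0.023 ]
 [0.4907 0.229  0.023 ]] [0.505  0.2184 0.023 ]
[[0.5883 0.272  0.016 ]
 [0.5909 0.1719 0.016 ]]
exp TL,TR [0.58850272 0.27204264] [0.59104245 0.1720749 ]
bar [[0.6042 0.28   0.199 ]
 [0.6069 0.1692 0.199 ]] [0.6055 0.2246 0.199 ]
```

>>> carry_out([
  [[1.5,-3.2,0,0,0,0],[3,-6.4,0,0,0,0],[4.5,-9.6,0,0,0,0],[5.9,-12.7,0,0,0,0],[5.9,-12.7,1.5,0,0,0],[5.9,-12.7,3,0,0,0],[5.9,-12.7,3,0,0,0],[5.9,-12.7,3,0,0,0],[5.9,-12.7,3,0,0,0]],
])

```text
time: 13.83
ee_pos: [0.5043, 0.2183, 0.1008]
eef_rot: [1.0, 0.016, -0.0, 0.0]
ft_force: [-0.6, -0.2, -0.9]
width: 0.0436
grip_force: 25.0
```

Run:
```python
from h import *
go((.505,.2195,.0271),.0254+np.pi/2)
print(r.read_state()['joint_positions'])
p=r.camera_params('wrist');im=r.camera('wrist');cv2.imwrite('pics/w3.png',im[:,:,::-1])
```

```text
shift cm [ 0.08 -0.12  7.37] turn [0.001 0.001 0.006] pos [0.5043 0.2183 0.1008]
[-0.85077173  0.27991008  0.41616719  1.82735495 -0.12799625  1.06154764
 -1.92606324]
```

View pics/w3.png

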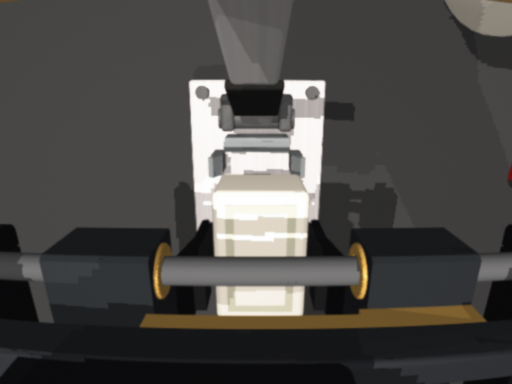

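The box hangs straight over the nest at (260,230), with the jig centre column at about 257. That agrees with the 1.2 mm correction, so I'll lower it.

>>> carry_out([
  [[0.1,-0.12,1.5,0,0,0.006],[0.1,-0.12,3,0,0,0.006],[0.1,-0.12,3.7,0,0,0.006],[0.1,-0.12,4.2,0,0,0.006],[0.1,-0.12,4.7,0,0,0.006],[0.1,-0.12,5.2,0,0,0.006],[0.1,-0.12,5.6,0,0,0.006],[0.1,-0.12,6,0,0,0.006],[0.1,-0.12,6,0,0,0.006],[0.1,-0.12,6,0,0,0.006]],
])

```text
time: 14.72
ee_pos: [0.5054, 0.2201, 0.041]
eef_rot: [1.0, 0.013, -0.0, 0.0]
ft_force: [0.1, 0.4, -2.1]
width: 0.0438
grip_force: 25.0
```

In the nest with no resistance. I'll continue down to the pad and press.

>>> carry_out([
  [[0,0,0.3,0,0,0],[0,0,0.5,0,0,0],[0,0,0.7,0,0,0],[0,0,0.8,0,0,0],[0,0,0.8,0,0,0],[0,0,0.8,0,0,0]],
], squeeze=40)

```text
time: 15.22
ee_pos: [0.5054, 0.2202, 0.033]
eef_rot: [1.0, 0.013, 0.0, -0.0]
ft_force: [-0.7, 0.3, -0.7]
width: 0.0439
grip_force: 40.0
```

>>> carry_out([
  [[0,0,0.2,0,0,0],[0,0,0.3,0,0,0],[0,0,0.4,0,0,0],[0,0,0.5,0,0,0],[0,0,0.5,0,0,0],[0,0,0.5,0,0,0]],
])

```text
time: 15.72
ee_pos: [0.5055, 0.2202, 0.028]
eef_rot: [1.0, 0.013, 0.0, -0.0]
ft_force: [0.4, 1.3, 1.0]
width: 0.0438
grip_force: 40.0
```

>>> carry_out([
  [[0,0,0.05,0,0,0],[0,0,0.1,0,0,0],[0,0,0.15,0,0,0],[0,0,0.2,0,0,0],[0,0,0.2,0,0,0],[0,0,0.2,0,0,0]],
])

```text
time: 16.22
ee_pos: [0.5055, 0.2202, 0.0272]
eef_rot: [1.0, 0.013, 0.0, -0.0]
ft_force: [-6.4, -3.0, 17.2]
width: 0.0439
grip_force: 40.0
```

>>> carry_out([
  [[0,0,0.05,0,0,0],[0,0,0.1,0,0,0],[0,0,0.1,0,0,0],[0,0,0.1,0,0,0]],
])

```text
time: 16.55
ee_pos: [0.5055, 0.2202, 0.0271]
eef_rot: [1.0, 0.013, -0.0, -0.001]
ft_force: [-11.5, -3.9, 29.2]
width: 0.0438
grip_force: 40.0
```

The force rose stiffly at TCP z = 0.0271, which is exactly the home height. I'll relax, open and rise.

>>> carry_out([
  [[0,0,-0.1,0,0,0],[0,0,-0.15,0,0,0],[0,0,-0.15,0,0,0]],
])

```text
time: 16.8
ee_pos: [0.5055, 0.2202, 0.0271]
eef_rot: [1.0, 0.013, 0.0, -0.0]
ft_force: [-3.9, -0.1, 10.5]
width: 0.0439
grip_force: 40.0
```

>>> carry_out([
  [[0,0,0,0,0,0],[0,0,0,0,0,0],[0,0,0,0,0,0],[0,0,0,0,0,0],[0,0,0,0,0,0],[0,0,0,0,0,0],[0,0,-2,0,0,0],[0,0,-5,0,0,0],[0,0,-5,0,0,0],[0,0,-5,0,0,0]],
], hand=-1)

```text
time: 17.63
ee_pos: [0.5065, 0.2207, 0.078]
eef_rot: [1.0, 0.013, 0.001, -0.001]
ft_force: [-0.2, 0.1, -1.0]
width: 0.0866
grip_force: 0.0
```

>>> carry_out([
  [[0,0,0,0,0,0],[0,0,0,0,0,0],[0,0,0,0,0,0],[0,0,0,0,0,0],[0,0,0,0,0,0],[0,0,0,0,0,0],[0,0,0,0,0,0],[0,0,0,0,0,0],[0,0,0,0,0,0],[0,0,0,0,0,0],[0,0,0,0,0,0],[0,0,0,0,0,0],[0,0,0,0,0,0],[0,0,0,0,0,0],[0,0,0,0,0,0],[0,0,0,0,0,0]],
], hand=1)

```text
time: 18.97
ee_pos: [0.5054, 0.2201, 0.0765]
eef_rot: [1.0, 0.013, 0.0, -0.0]
ft_force: [-0.3, -0.3, 0.7]
width: 0.0008
grip_force: 0.0
```

Now to press on top: contact should come at z ≈ 0.052.

>>> carry_out([
  [[0,0,1,0,0,0],[0,0,1.8,0,0,0],[0,0,2.2,0,0,0],[0,0,2.4,0,0,0],[0,0,2.5,0,0,0],[0,0,2.6,0,0,0],[0,0,2.65,0,0,0],[0,0,2.65,0,0,0],[0,0,2.65,0,0,0]],
])

```text
time: 19.72
ee_pos: [0.5047, 0.2199, 0.0523]
eef_rot: [1.0, 0.013, -0.001, -0.0]
ft_force: [-17.2, -7.4, 38.6]
width: 0.0002
grip_force: 19.4
```

Home is confirmed, with the top at 52.3 mm under 38 N. I'll rise and go back to the bar.

>>> carry_out([
  [[0,0,-2,0,0,0],[0,0,-6,0,0,0],[0,0,-10,0,0,0],[0,0,-14,0,0,0],[0,0,-18,0,0,0],[0,0,-22,0,0,0],[0,0,-24,0,0,0],[0,0,-24,0,0,-0.12],[0,0,-24,0,0,-0.24],[0,0,-24,0,0,-0.36],[0,0,-24,0,0,-0.48],[0,0,-24,0,0,-0.6],[0,0,-24,0,0,-0.72],[0,0,-24,0,0,-0.84],[0,0,-24,0,0,-0.96],[0,0,-24,0,0,-1.08],[0,0,-24,0,0,-1.2],[0,0,-24,0,0,-1.32],[0,0,-24,0,0,-1.44],[0,0,-24,0,0,-1.57]],
], hand=-1)

```text
time: 21.38
ee_pos: [0.5053, 0.2201, 0.2893]
eef_rot: [0.698, 0.716, -0.0, -0.0]
ft_force: [0.3, -0.5, -0.2]
width: 0.087
grip_force: 0.0
```

Run:
```python
from h import *
go((.6046,.2535,.1807),.0254)
print(r.read_state()['joint_positions'],r.read_state()['width'])
```

```text
shift cm [ 3.09 10.02 10.85] turn [-0.001  0.     0.   ] pos [0.5053 0.2201 0.2893]
[-0.79247551  0.13644389  0.3349514   1.56981171 -0.04506986  1.44381338
 -0.42881513] 0.08697952625687923
```

>>> carry_out([
  [[1.5,4,0,0,0,0],[3,8,0,0,0,0],[3,10,0,0,0,0],[3,10,0,0,0,0],[3,10,4,0,0,0],[3,10,8,0,0,0],[3,10,10,0,0,0],[3,10,10.9,0,0,0],[3,10,10.9,0,0,0],[3,10,10.9,0,0,0]],
])

```text
time: 22.22
ee_pos: [0.605, 0.2522, 0.1821]
eef_rot: [0.7, 0.714, 0.0, 0.0]
ft_force: [0.2, -0.3, 0.5]
width: 0.087
grip_force: 0.0
```

>>> carry_out([
  [[0,0,0,0,0,0],[0,0,0,0,0,0],[0,0,0,0,0,0],[0,0,0,0,0,0],[0,0,0,0,0,0],[0,0,0,0,0,0],[0,0,0,0,0,0],[0,0,0,0,0,0],[0,0,0,0,0,0],[0,0,0,0,0,0],[0,0,0,0,0,0],[0,0,0,0,0,0],[0,0,0,0,0,0],[0,0,0,0,0,0],[0,0,0,0,0,0]],
], hand=1, squeeze=8)

```text
time: 23.47
ee_pos: [0.6047, 0.2521, 0.181]
eef_rot: [0.7, 0.714, -0.0, -0.0]
ft_force: [0.1, -0.8, -0.1]
width: 0.0135
grip_force: 8.0
```

Run:
```python
from h import *
s=r.read_state();m=R.from_quat(s['eef_rot']).as_matrix();print(s['ee_pos'],s['width'],s['ft_force'])
X=np.array([np.cos(.0254),np.sin(.0254),0])
t0=np.arccos(-(s['ee_pos'][:2]-[.565,.2214])@X[:2]/.145);print(t0)
P=lambda t:-.145*np.cos(t)*X+[0,0,.145*np.sin(t)]
for t in np.linspace(t0,0,24)[1:]:print(round(t,2),(m.T@(P(t)-P(t0))*100).round(1))
```

```text
[0.6047371  0.2521019  0.18100437] 0.013516410250998494 [ 0.13182995 -0.81792753 -0.06621111]
1.8539010738496828
1.77 [-0.  -1.1 -0.3]
1.69 [-0.  -2.3 -0.5]
1.61 [-0.  -3.5 -0.6]
1.53 [-0.  -4.6 -0.6]
1.45 [-0.  -5.8 -0.5]
1.37 [-0.  -6.9 -0.3]
1.29 [-0.  -8.1 -0. ]
1.21 [-0.  -9.2  0.4]
1.13 [ -0.1 -10.3   0.8]
1.05 [ -0.1 -11.3   1.4]
0.97 [ -0.1 -12.3   2. ]
0.89 [ -0.1 -13.2   2.7]
0.81 [ -0.1 -14.1   3.5]
0.73 [ -0.1 -14.9   4.3]
0.64 [ -0.1 -15.6   5.2]
0.56 [ -0.1 -16.3   6.2]
0.48 [ -0.1 -16.9   7.2]
0.4 [ -0.1 -17.4   8.2]
0.32 [ -0.1 -17.8   9.3]
0.24 [ -0.1 -18.1  10.5]
0.16 [ -0.1 -18.4  11.6]
0.08 [ -0.1 -18.5  12.8]
0.0 [ -0.1 -18.5  13.9]
```

>>> carry_out([
  [[0,-1.1,-0.3,0,0,0],[0,-2.3,-0.5,0,0,0],[0,-3.5,-0.6,0,0,0],[0,-4.6,-0.6,0,0,0],[0,-5.8,-0.5,0,0,0],[0,-6.9,-0.3,0,0,0],[0,-8.1,0,0,0,0],[0,-9.2,0.4,0,0,0],[-0.1,-10.3,0.8,0,0,0],[-0.1,-11.3,1.4,0,0,0],[-0.1,-12.3,2.0,0,0,0],[-0.1,-13.2,2.7,0,0,0],[-0.1,-14.1,3.5,0,0,0],[-0.1,-14.9,4.3,0,0,0],[-0.1,-15.6,5.2,0,0,0],[-0.1,-15.6,5.2,0,0,0],[-0.1,-15.6,5.2,0,0,0]],
])

```text
time: 24.88
ee_pos: [0.448, 0.2481, 0.1285]
eef_rot: [0.7, 0.714, -0.001, -0.0]
ft_force: [-2.3, 2.0, -2.8]
width: 0.0135
grip_force: 8.0
```

>>> carry_out([
  [[0,-0.7,1.0,0,0,0],[0,-1.3,2.0,0,0,0],[0,-1.8,3.0,0,0,0],[0,-2.2,4.1,0,0,0],[0,-2.5,5.3,0,0,0],[0,-2.8,6.4,0,0,0],[0,-2.9,7.6,0,0,0],[0,-2.9,8.3,0,0,0],[0,-2.9,8.7,0,0,0],[0,-2.9,8.9,0,0,0],[0,-2.9,8.9,0,0,0],[0,-2.9,8.9,0,0,0]],
])

```text
time: 25.88
ee_pos: [0.4194, 0.2474, 0.0399]
eef_rot: [0.7, 0.714, -0.0, -0.0]
ft_force: [-0.8, 0.9, -0.9]
width: 0.0138
grip_force: 8.0
```

>>> carry_out([
  [[0,0,0.3,0,0,0],[0,0,0.6,0,0,0],[0,0,0.6,0,0,0],[0,0,0.6,0,0,0]],
])

```text
time: 26.22
ee_pos: [0.4194, 0.2476, 0.034]
eef_rot: [0.7, 0.714, -0.0, -0.0]
ft_force: [-3.8, 1.0, 2.3]
width: 0.0125
grip_force: 7.9
```

>>> carry_out([
  [[0,0,-0.5,0,0,0],[0,0,-0.5,0,0,0],[0,0,-0.5,0,0,0],[0,0,-0.5,0,0,0],[0,0,-0.5,0,0,0],[0,0,-0.5,0,0,0],[0,0,-3,0,0,0],[0,0,-6,0,0,0],[0,0,-6,0,0,0]],
], hand=-1)

```text
time: 26.97
ee_pos: [0.4222, 0.2488, 0.0986]
eef_rot: [0.7, 0.714, 0.003, 0.0]
ft_force: [1.4, 1.1, 1.2]
width: 0.0649
grip_force: 0.0
```

>>> carry_out([
  [[0,0,0,0,0,0],[0,0,0,0,0,0],[0,0,0,0,0,0],[0,0,0,0,0,0],[0,0,0,0,0,0],[0,0,0,0,0,0],[0,0,0,0,0,0],[0,0,0,0,0,0],[0,0,0,0,0,0],[0,0,0,0,0,0],[0,0,0,0,0,0],[0,0,0,0,0,0],[0,0,0,0,0,0],[0,0,0,0,0,0],[0,0,0,0,0,0],[0,0,0,0,0,0]],
], hand=1)

```text
time: 28.3
ee_pos: [0.4198, 0.2474, 0.0941]
eef_rot: [0.7, 0.714, 0.0, -0.0]
ft_force: [0.5, -0.4, -0.7]
width: 0.0004
grip_force: 0.0
```

>>> carry_out([
  [[0,0,1,0,0,0],[0,0,1.6,0,0,0],[0,0,2,0,0,0],[0,0,2.3,0,0,0],[0,0,2.5,0,0,0],[0,0,2.6,0,0,0],[0,0,2.7,0,0,0],[0,0,2.7,0,0,0]],
])

```text
time: 28.97
ee_pos: [0.4198, 0.2474, 0.0673]
eef_rot: [0.7, 0.714, -0.0, -0.0]
ft_force: [-1.6, -1.7, 3.8]
width: 0.0005
grip_force: 1.5
```

>>> carry_out([
  [[0,0,0.1,0,0,0],[0,0,0.2,0,0,0],[0,0,0.2,0,0,0],[0,0,0.2,0,0,0]],
])

```text
time: 29.3
ee_pos: [0.4199, 0.2475, 0.0668]
eef_rot: [0.7, 0.714, 0.0, -0.0]
ft_force: [-9.8, -6.5, 24.2]
width: 0.0003
grip_force: 12.0
```

The bar stops hard at 66.8 mm, and 67 mm is shut. I'll rise clear and check with one picture.

>>> carry_out([
  [[0,0,-2,0,0,0],[0,0,-6,0,0,0],[0,0,-10,0,0,0],[0,-1,-14,0,0,0],[4,-1,-16,0,0,0],[8,-1,-16,0,0,0],[12,-1,-16,0,0,0],[16,-1,-16,0,0,0],[20,-1,-16,0,0,0],[24,-1,-16,0,0,0],[26,-1,-16,0,0,0],[26,-1,-16,0,0,0],[26,-1,-16,0,0,0]],
])

```text
time: 30.38
ee_pos: [0.404, 0.5081, 0.2242]
eef_rot: [0.699, 0.715, -0.0, 0.0]
ft_force: [0.4, -0.3, -0.1]
width: 0.0001
grip_force: 0.0
```

Run:
```python
from h import *
a=r.camera('top');b=r.camera('side')
im=np.hstack([cv2.resize(a[140:260,80:200],(400,400),interpolation=cv2.INTER_CUBIC),cv2.resize(b[60:180,150:270],(400,400),interpolation=cv2.INTER_CUBIC)])
cv2.imwrite('pics/fin.png',im[:,:,::-1])
```

```text
(no output)
```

View pics/fin.png

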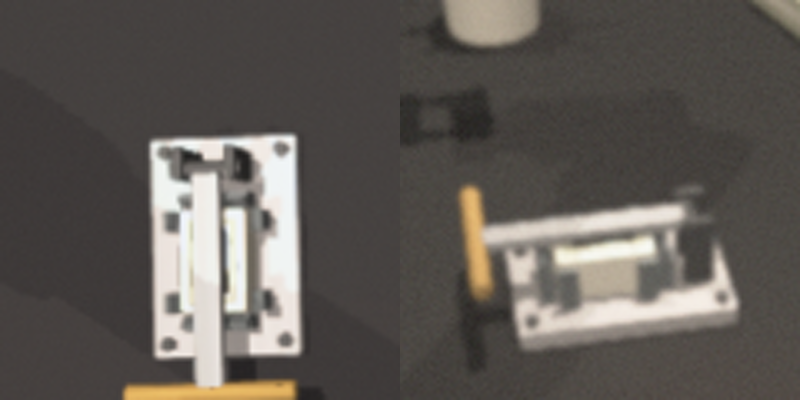

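The box sits in the nest at (213,258), the arm is level over it, and the bar is at (210,390). The clamp is shut and the robot is clear.

```bash
python3 -c "
from bench import r
print(r.close_job())"
```

```text
the job is handed in; nothing more can be done
None
```

The oblong box is fully home in the jig with the clamp shut over it and the robot clear, and I've handed the job in; the hand-in returned no verdict.

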